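# Fit the upper deck onto the lab rocker

## Task

The washed upper deck of the rocker is draining, aslope, on the wire draining stand. Lift it off, bring it level and fit it on the rocker as its second tier, all four corner posts fully home in the four cups of the lower deck; lower it in and let go only once the posts are in the cups. Leave the dish on the lower deck and the other things on the bench where they stand.

Things in the scene. Friction and masses are not known exactly. Their poses are not given: they have to be found in the camera images.
- deck: Rocker's upper deck, loose, 0.5 kg: steel tray 194 (x) x 154 (y) mm on four corner posts at x +-80, y +-60 mm, a carrying bridge over it. Origin: middle of the four feet, in the plane of their undersides; z up to the bridge. Along z: tray underside 88, floor 92, rims 101, grip's top 144 mm. Same after half a turn about z. Starts on the stand, z leaning 32 deg to the stand's -x side.
- grip (a point): Middle of the black flat grip on the bridge, 135 mm above the feet along the deck's z; axes as the deck's. The grip is 52 mm wide (x), 100 mm long (y), 18 mm thick (z), with 34 mm of free air under it down to the tray floor; the bridge's two steel legs stand at y +-58 mm. The deck balances about 36 mm straight below this point.
- foot0 (a point): Centre of the underside of the deck's post at deck x -80, y -60 mm. Posts are 14 mm in diameter, narrowing over the last 8 mm to a flat foot of 9 mm.
- foot1 (a point): Same, post at deck x -80, y +60 mm
- foot2 (a point): Same, post at deck x +80, y -60 mm
- foot3 (a point): Same, post at deck x +80, y +60 mm
- rocker: Heavy white machine, fixed, level, off: housing 236 (x) x 196 (y) mm, 74 mm high, two knobs on its -x side; above it the steel lower deck 206 x 166 mm, floor 96 mm over the bench, a cup at each corner, 8 mm rims between. Origin: on the bench under its middle, z up. With the upper deck home its feet rest on the cup floors, its origin 99 mm above this one, its x along this x, either way round.
- cup0 (a point): Centre of the floor of the aluminium cup at rocker x -80, y -60 mm, 99 mm above the bench. All cups are alike: bore 20 mm in diameter, flaring over the top 9 mm to 25 mm at the mouth, mouth 19 mm above this point, 30 mm over the outside.
- cup1 (a point): Same, cup at rocker x -80, y +60 mm
- cup2 (a point): Same, cup at rocker x +80, y -60 mm
- cup3 (a point): Same, cup at rocker x +80, y +60 mm
- stand: Wire draining stand of steel, fixed, in a white drip tray 230 (x) x 200 (y) mm: two rails rising from its -x to its +x side at 32 degrees, with a stop bar 9 mm high across their low end against which the deck's two lower feet rest. Origin: on the bench under its middle; rails' top 88 mm above it in the middle, about 35 mm at the low end, 142 mm at the high end.
- dish: White open staining dish, loose, 104 x 76 mm, 24 mm high, on the lower deck's mat between the cups; it stays there, under the upper deck. Origin: centre of its underside.
- beaker: Glass beaker, 68 mm in diameter, 95 mm high, on the bench between rocker and stand. Origin: centre of its underside.
- petri: Pile of three petri dishes, 92 mm in diameter, 47 mm high, on the bench between rocker and stand, further from the robot than the beaker. Origin: centre of its underside.
- tipboxes: Two pipette-tip boxes, green on blue, one piece, 84 x 124 mm, 134 mm high, to the robot's left. Origin: centre of its underside.
- tipbox: Red pipette-tip box, 84 x 124 mm, 64 mm high, to the robot's left. Origin: centre of its underside.
- tuberack: Orange rack with four capped tubes, one piece, 70 x 150 mm, 116 mm high, to the robot's right. Origin: centre of its underside.
- microrack: Flat green microtube rack, 105 x 205 mm, 26 mm high (38 mm with its tubes), to the robot's right. Origin: centre of its underside.
Mind the look-alikes: they are no part of the job. What is shaped like the dish but red is not meant.

How it is judged:
On the way:
1. the posts are down in the cups while the gripper still holds the deck (z of deck in the frame of rocker below 0.113 m and horizontal distance between deck and rocker below 0.008 m and angle between the x axis of deck and the x axis of rocker, either way round below 0.08 rad and angle between deck's own z axis and vertical below 0.1 rad and contact force between the fingers and deck above 0.5 N), for 0.05 s.
At the end, for the whole second after the job is handed in: The upper deck stands level (within 1.7 degrees) on the rocker, released and at rest, all four posts on the cup floors (deck origin 95 to 102 mm above the rocker's origin, within 6 mm of its middle, lengths parallel within 4 degrees, either way round), the dish still on the lower deck beneath it (z of deck in the frame of rocker between 0.095 and 0.102 m and horizontal distance between deck and rocker below 0.006 m and angle between the x axis of deck and the x axis of rocker, either way round below 0.07 rad and angle between deck's own z axis and vertical below 0.03 rad and linear speed of deck below 0.02 m/s and z of dish in the frame of rocker above 0.09 m and horizontal distance between dish and rocker below 0.035 m); the robot touches nothing.
It fails at once if the dish on the lower deck is shifted by more than 20 mm (distance of dish from where it was at the start of the episode above 0.02 m).
It fails at once if another thing on the bench is shifted by more than 20 mm (distance of any of beaker, petri, tipboxes, tipbox, tuberack, microrack from where it was at the start of the episode above 0.02 m).
It also fails if it takes over 45 s, if anything falls off the work surface, if the arm or the gripper's body presses on something with over 40 N, if the wrist force passes 120 N, or if a joint passes its speed limit or range.

## Robot

A 6-joint arm with a two-finger parallel gripper is mounted at the origin on the work surface. World frame = base frame: x ahead of the robot, y to its left, z up, the work surface at z = 0. Lengths are in m, angles in rad, forces in N, time in s.
With the tool pointing down it reaches from about 0.275 to 0.725 m from the base axis. Payload 15.9 kg.
Tool frame: the origin (TCP) lies midway between the tips of the shut fingers; the grasp point (between the pads) lies 19 mm behind it; z points along the fingers, y is the line along which they close (so a half turn about z gives the same grasp; the last joint's range is limited). The gripper opens to 85 mm and grips with 20 to 120 N. Pads are 22 mm wide; open, the fingers measure 114 mm over their backs; the gripper's body (76 mm by 85 mm) begins 54 mm behind the grasp point. The pads swing forward as they close: fully open they stand 13 mm farther back than shut.
Start: joints at [1.105, 0.213, -0.034, 1.323, 0, 1.571], TCP at [0.225, 0.447, 0.231] pointing down, gripper open.
Joint ranges: [-2.98, 2.98], [-0.74, 1.72], [-1.14, 1.35], [-2.1, 2.04], [-1.57, 1.44], [-3.14, 3.14]. Speed limits (rad/s): [1.89, 1.89, 2.39, 2.57, 3.14, 3.14].

## Interface

Orientations are given as a unit quaternion [w, x, y, z].
In Python, from cell import r, optics, models gives the robot as it stands.
- The arm moves only by the shell command python3 -m crank 'ROWS' [OPENING]. ROWS is text: rows parted by semicolons, each of 6 numbers parted by spaces: the shift along the tool's x, y, z in mm, then the turn, a rotation vector about the tool's x, y, z in rad. In form: dx dy dz ax ay az; .... A call has 1 to 8 rows; each row shifts and turns the commanded pose from where the row before left it, along the tool's axes as they then stand; what a row does not reach is not made up. A row lasts 1/12 s, in which the tool goes at most 41.7 mm and 7.16 degrees, less where a joint would pass 70% of its speed; a pose out of reach is approached as far as the arm can. A call is refused whole if a number of a shift passes 41.7 or a number of a turn 0.125, either way. A call with a gripper value outside its range is refused whole. OPENING is the opening, from 0 (shut) to 1 (fully open), set as the call begins (- or left out, the last holds). The fingers move at their own pace and stop on an object; the grip force is fixed at half the most. Time passes only in rows, so rows that do not move let the fingers close. It gives the time, the measured TCP pose, the force, the opening and the grip force at its end, in the units of the state.
- r.sense(): the state, without advancing time (a new reading comes with each control period).
- optics.get_image(name): name is "scene" or "top" or "wrist"; returns a dict with "img" (400x640x3 uint8, red, green, blue), "z_map" (400x640 float32, m along the optical axis (not along the pixel's ray), 0 where there is no reading), "fx", "fy", "cx", "cy" (pixels), "k1" (the pictures are not rectified: a ray, as slopes to the right and down, at radius r is drawn at 1 + k1 r^2 times it, then the intrinsics apply), "rvec" (rotation vector, rad) and "tvec" (3), from world to camera coordinates, as OpenCV has them; the wrist camera has in their place "mount" (4x4, takes a point from camera to tool coordinates, whose origin is the TCP and whose axes are the flange's). Camera axes: x right, y down, z forward; pixel columns grow to the right and rows downward; lengths in m; the calibration is good to about 2 mm. A picture is of the moment at which its call begins: read the wrist's pose just before it.
- r.job_done(): hands the job in; it is judged then, once.
Trained networks look in a picture, given as the dict that the camera call returned (one of the last four; its "shot" number tells which), for a name from the list of things; names that differ only in an ending like _2 or _b are one class to them, and where a whole thing is asked for, a point or a joint stands for the part that bears it (a point fixed in the world has none). Each returns a list of dicts, best first, with "score" (0 to 1); they miss things now and then, are a little off and sometimes report something else, mostly with a low value. They report only what shows in the picture. A call takes as long as a camera call. They do not tell look-alikes from the thing itself.
- models.outline_of(picture, query): "pixels" (400x640 bool, what is visible of it) and "point" ([row, column] in pixels, amid what is visible of it).
The state is a dict: "t": time; "qpos": joint angles; "qvel": joint speeds; "joint_torque": joint torques, N m; "position": TCP position; "eef_rot": TCP orientation; "wrist_force": force on the tool from outside, world axes, zero at the start; "ft_torque": the same for the moment, N m; "width": finger opening in m; "grasp_force": force on a finger pad.
Only numpy, scipy, OpenCV 4.12 (cv2) and the standard library are available. Lean on these libraries where they do the work, as an engineer would, in place of code of your own. Each camera call takes 0.05 s, during which the arm holds its last target. There are 200 camera calls.

## Working session

There is one attempt and no reset: what is moved stays moved. The work goes in short steps, Python scripts to look and compute and a shell command to move; the robot and the scene stay as the last step left them, time stands still between calls to the robot, and variables do not carry over. Pictures are saved under pics/ and viewed, at most 10 in all, crops included, and the job is handed in when it is done.

```bash
mkdir -p pics; ls; cat > h.py <<'E'
import numpy as np, cv2, pickle
from scipy.spatial.transform import Rotation as R
def K(p): return np.array([[p['fx'],0,p['cx']],[0,p['fy'],p['cy']],[0,0,1]])
def T(p,s=None):  # camera->world
    M=np.eye(4)
    if 'mount' in p:
        W=np.eye(4); q=s['eef_rot']; W[:3,:3]=R.from_quat([q[1],q[2],q[3],q[0]]).as_matrix(); W[:3,3]=s['position']
        return W@np.array(p['mount'])
    M[:3,:3]=cv2.Rodrigues(np.array(p['rvec'],float))[0]; M[:3,3]=np.ravel(p['tvec']); return np.linalg.inv(M)
def cloud(p,s=None):  # HxWx3 world, nan where none
    h,w=p['z_map'].shape; u,v=np.meshgrid(np.arange(w),np.arange(h))
    x=(u-p['cx'])/p['fx']; y=(v-p['cy'])/p['fy']; a,b=x.copy(),y.copy()
    for _ in range(8):
        f=1+p['k1']*(a*a+b*b); a,b=x/f,y/f
    z=np.where(p['z_map']>0,p['z_map'],np.nan)
    P=np.stack([a*z,b*z,z],-1); M=T(p,s); return P@M[:3,:3].T+M[:3,3]
def save(n,img): cv2.imwrite('pics/'+n,img[:,:,::-1])
E
python3 - <<'E'
from h import *
from cell import r,optics,models
s=r.sense(); print({k:np.round(v,3) for k,v in s.items()})
for n in ['scene','top']:
    p=optics.get_image(n); save(n+'0.png',p['img']); C=cloud(p); np.save(n+'C.npy',C); np.save(n+'I.npy',p['img'])
    print(n,'cam',T(p)[:3,3].round(3),p['fx'],p['k1'])
    for q in ['deck','grip','rocker','stand','dish','cup0','cup3','beaker','petri','tipboxes','tuberack']:
        for d in models.outline_of(p,q)[:5]:
            m=d['pixels']; X=C[m]; X=X[~np.isnan(X[:,0])]
            print(q,round(d['score'],2),np.round(d['point']),m.sum(),np.nanmedian(X,0).round(3),np.percentile(X,2,axis=0).round(3),np.percentile(X,98,axis=0).round(3))
E
```

```text
pics
{'t': np.float64(0.0), 'qpos': array([ 1.105,  0.213, -0.035,  1.324, -0.   ,  1.571]), 'qvel': array([ 0.001, -0.001, -0.001,  0.003, -0.   , -0.001]), 'joint_torque': array([ 2.0000e-03, -6.8615e+01,  4.8712e+01,  1.7000e-02,  0.0000e+00,
       -0.0000e+00]), 'position': array([0.224, 0.446, 0.231]), 'eef_rot': array([-0.   ,  0.231,  0.973, -0.001]), 'wrist_force': array([-0.22 , -0.814, -0.544]), 'ft_torque': array([-0.001, -0.016,  0.032]), 'grasp_force': np.float64(0.0), 'width': np.float64(0.085)}
scene cam [1.57  0.288 1.389] 444.91003090271465 -0.041144608409042126
deck 0.78 [208. 409.] 1195 [0.468 0.298 0.185] [0.363 0.223 0.002] [0.575 0.373 0.224]
grip 0.84 [208. 410.] 1155 [0.469 0.297 0.188] [0.383 0.222 0.067] [0.575 0.37  0.224]
rocker 0.79 [230. 263.] 2351 [ 0.643 -0.207  0.093] [ 0.479 -0.32   0.023] [ 0.702 -0.133  0.117]
stand 0.66 [247. 400.] 2668 [0.55  0.29  0.008] [ 0.404  0.188 -0.002] [0.631 0.388 0.144]
stand 0.6 [230. 262.] 2464 [ 0.643 -0.208  0.093] [ 0.478 -0.321  0.02 ] [ 0.703 -0.133  0.117]
dish 0.8 [214. 260.] 516 [ 0.567 -0.246  0.102] [ 0.51
[... 1731 characters left out ...]
9 ] [0.383 0.223 0.114] [0.551 0.376 0.224]
dish 0.29 [172. 372.] 2642 [ 0.564 -0.225  0.095] [ 0.454 -0.34   0.013] [ 0.691 -0.139  0.117]
cup0 0.95 [176. 373.] 2758 [ 0.564 -0.228  0.095] [ 0.453 -0.34   0.   ] [ 0.694 -0.139  0.121]
cup3 0.95 [176. 373.] 2758 [ 0.564 -0.228  0.095] [ 0.453 -0.34   0.   ] [ 0.694 -0.139  0.121]
beaker 0.61 [213. 319.] 235 [ 0.421 -0.018  0.011] [ 0.387 -0.049 -0.004] [0.445 0.011 0.1  ]
petri 0.55 [158. 319.] 448 [ 0.624 -0.012  0.046] [ 0.582 -0.051  0.026] [0.665 0.028 0.055]
tipboxes 0.98 [210. 166.] 1053 [0.414 0.531 0.132] [0.372 0.482 0.002] [0.46  0.603 0.142]
tipboxes 0.18 [195. 231.] 2163 [0.464 0.297 0.19 ] [0.383 0.224 0.115] [0.557 0.375 0.224]
```

```bash
python3 - <<'E'
from h import *
I=np.load('topI.npy'); J=np.load('sceneI.npy')
a=cv2.resize(I[90:300,140:460],(800,525),interpolation=cv2.INTER_CUBIC); save('t1.png',a)
b=cv2.resize(J[120:320,190:490],(800,533),interpolation=cv2.INTER_CUBIC); save('s1.png',b)
E
```

```text
(no output)
```

View pics/t1.png

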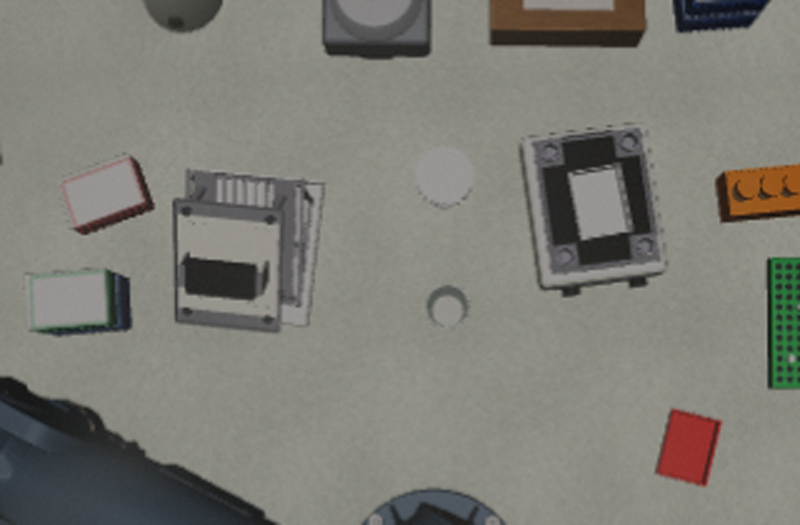

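View pics/s1.png

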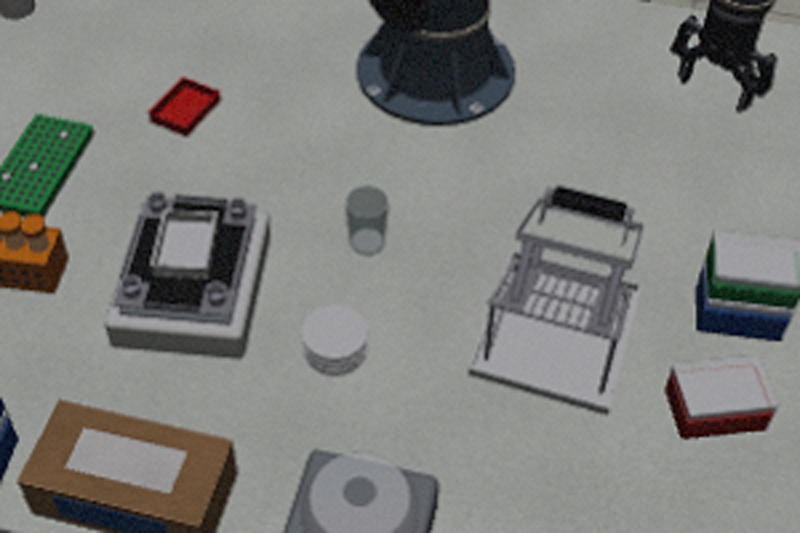

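```bash
cat > fit.py <<'E'
from h import *
def deckfit(C,I,m):
    """grip top points -> grip centre (point 135 above feet), yaw"""
    g=I.astype(int).max(-1)
    X=C[m&(g<70)]; X=X[~np.isnan(X[:,0])]
    X=X[np.linalg.norm(X-np.median(X,0),axis=1)<.07]
    for _ in range(5):
        c=np.median(X,0); n=np.linalg.svd(X-X.mean(0))[2][2]; n*=np.sign(n[2]); d=(X-X.mean(0))@n; X=X[abs(d)<.006]
    # rect in the plane
    e1=np.cross([0,1,0],n); e1/=np.linalg.norm(e1); e2=np.cross(n,e1); o=X.mean(0)
    uv=np.c_[(X-o)@e1,(X-o)@e2]
    rc=cv2.minAreaRect((uv*1000).astype(np.float32))
    print('n',n.round(3),'tilt',np.degrees(np.arccos(n[2])).round(1),'N',len(X),'rect',rc,'mean top',o.round(4),'rect centre',(o+rc[0][0]/1000*e1+rc[0][1]/1000*e2).round(4))
    cov=np.linalg.eigh(np.cov(uv.T))[1][:,1]; L=cov[0]*e1+cov[1]*e2; L*=np.sign(L[1]); print('long axis',L.round(3))
E
python3 - <<'E'
from fit import *
from cell import r,optics,models
for n in ['top','scene']:
    p=optics.get_image(n); C=cloud(p)
    m=models.outline_of(p,'deck')[0]['pixels']; deckfit(C,p['img'],m)
    # tray floor/rim: bright, minus grip
    b=np.load  
    # rocker
    m=models.outline_of(p,'cup0')[0]['pixels']; X=C[m]; X=X[~np.isnan(X[:,0])]
    print('z hist',np.histogram(X[:,2],np.arange(0,.14,.01)))
    Y=X[(X[:,2]>.088)&(X[:,2]<.13)]; rc=cv2.minAreaRect((Y[:,:2]*1000).astype(np.float32)); print('lower deck',rc)
    Y=X[(X[:,2]>.111)&(X[:,2]<.13)]; print('cups',len(Y),cv2.minAreaRect((Y[:,:2]*1000).astype(np.float32)))
E
```

```text
n [-0.509  0.045  0.86 ] tilt 30.7 N 329 rect ((-1.9404850006103516, -6.339687347412109), (110.51081848144531, 52.541908264160156), 86.53266906738281) mean top [0.4413 0.3024 0.211 ] rect centre [0.4395 0.296  0.2103]
long axis [ 0.062  0.998 -0.016]
z hist (array([  19,    3,   16,   24,   30,  121,  432,  199,   90, 1033,  544,
         94,   36,    0]), array([0.  , 0.01, 0.02, 0.03, 0.04, 0.05, 0.06, 0.07, 0.08, 0.09, 0.1 ,
       0.11, 0.12, 0.13, 0.14]))
lower deck ((579.95849609375, -240.24520874023438), (208.52664184570312, 163.7902069091797), 8.123746871948242)
cups 120 ((578.9602661132812, -244.20559692382812), (203.6148223876953, 151.024658203125), 7.764317035675049)
n [-0.402  0.025  0.915] tilt 23.8 N 156 rect ((-7.943336486816406, -1.5658645629882812), (98.21361541748047, 59.84096908569336), 84.71182250976562) mean top [0.45   0.3021 0.2122] rect centre [0.4427 0.3005 0.2091]
long axis [0.082 0.997 0.009]
z hist (array([  0,   9,  71, 104,  92, 119, 389, 250,  26, 767, 378,  96,  14,
         0]), array([0.  , 0.01, 0.02, 0.03, 0.04, 0.05, 0.06, 0.07, 0.08, 0.09, 0.1 ,
       0.11, 0.12, 0.13, 0.14]))
lower deck ((577.8277587890625, -239.4469451904297), (210.6378173828125, 169.39439392089844), 7.577998161315918)
cups 99 ((578.7648315429688, -241.08062744140625), (186.90731811523438, 147.96641540527344), 7.596679210662842)
```

```bash
cat > go.py <<'E'
from h import *
from cell import r
def pose():
    s=r.sense(); q=s['eef_rot']; return np.array(s['position']),R.from_quat([q[1],q[2],q[3],q[0]]),s
def deckR(yaw,tilt=32): return R.from_euler('z',yaw,degrees=True)*R.from_euler('y',-tilt,degrees=True)
def toolR(D):  # tool y=+deck x, z=-deck z, x = y cross z
    M=D.as_matrix(); y=M[:,0]; z=-M[:,2]; return R.from_matrix(np.c_[np.cross(y,z),y,z])
def plan(p1,R1=None,vt=30,wt=.1,start=None):
    p,Q,s=pose()
    if R1 is None:R1=Q
    w=(Q.inv()*R1).as_rotvec(); n=max(int(np.ceil(np.linalg.norm(w)/wt)),1)
    dp=np.array(p1)-p; k=max(int(np.ceil(np.linalg.norm(dp)*1000/vt)),1)
    print('pos',p.round(4),'t',s['t'],'q',np.round(s['qpos'],2))
    print('shift first: %d rows of'%k,(Q.inv().apply(dp)*1000/k).round(2))
    print('turn: %d rows of'%n,(w/n).round(4))
    print('shift after turn: %d rows of'%k,(R1.inv().apply(dp)*1000/k).round(2))
E
python3 - <<'E'
from go import *
D=deckR(-4.3); n=D.as_matrix()[:,2]; print(n)
plan([.30,.37,.34],toolR(D))
E
```

```text
[-0.52842761  0.03973267  0.8480481 ]
pos [0.2246 0.4467 0.2313] t 1.5 q [ 1.1   0.21 -0.03  1.32 -0.    1.57]
shift first: 6 rows of [-16.97  -5.78 -18.11]
turn: 13 rows of [-0.0378 -0.0253  0.0883]
shift after turn: 6 rows of [-11.81  21.04  -8.21]
```

```bash
python3 -m crank '-17 -5.8 -18 0 0 0;-17 -5.8 -18 0 0 0;-17 -5.8 -18 0 0 0;-17 -5.8 -18 0 0 0;-17 -5.8 -18 0 0 0;-17 -5.8 -18 0 0 0' 1
python3 -m crank '0 0 0 -.038 -.025 .088;0 0 0 -.038 -.025 .088;0 0 0 -.038 -.025 .088;0 0 0 -.038 -.025 .088;0 0 0 -.038 -.025 .088;0 0 0 -.038 -.025 .088;0 0 0 -.038 -.025 .088'
python3 -m crank '0 0 0 -.038 -.025 .088;0 0 0 -.038 -.025 .088;0 0 0 -.038 -.025 .088;0 0 0 -.038 -.025 .088;0 0 0 -.038 -.025 .088;0 0 0 -.038 -.025 .088;0 0 0 0 0 0'
python3 - <<'E'
from go import *
D=deckR(-4.3); n=D.as_matrix()[:,2]; g=np.array([.4447,.2976,.2025])
plan(g+.11*n,toolR(D))
E
```

```text
t: 2.0
position: [0.3005, 0.3691, 0.3403]
eef_rot: [0.0, 0.231, 0.973, 0.0]
wrist_force: [-0.7, 0.5, 0.2]
width: 0.0855
grasp_force: 0.0
t: 2.58
position: [0.3001, 0.3696, 0.3396]
eef_rot: [0.114, 0.513, 0.844, 0.108]
wrist_force: [-0.4, -0.0, 1.2]
width: 0.0855
grasp_force: 0.0
t: 3.17
position: [0.2994, 0.37, 0.3385]
eef_rot: [0.201, 0.704, 0.654, 0.189]
wrist_force: [0.2, -0.0, -1.6]
width: 0.0858
grasp_force: 0.0
pos [0.2994 0.37   0.3385] t 3.1667 q [ 1.24 -0.04 -0.17  1.28 -0.54  2.84]
shift first: 4 rows of [-15.4   13.83  21.22]
turn: 1 rows of [ 0.0013 -0.0037 -0.0004]
shift after turn: 4 rows of [-15.33  13.85  21.26]
```

```bash
python3 -m crank '-15.4 13.8 21.2 0 0 0;-15.4 13.8 21.2 0 0 0;-15.4 13.8 21.2 0 0 0;-15.4 13.8 21.2 0 0 0;0 0 0 0 0 0;0 0 0 0 0 0'
python3 - <<'E'
from fit import *
from go import *
from cell import optics,models
p0,Q,s=pose(); p=optics.get_image('wrist'); C=cloud(p,s); save('w1.png',p['img']); print(np.round(s['qpos'],2),p0)
for d in models.outline_of(p,'deck')[:2]:
    print(d['score'],d['pixels'].sum()); deckfit(C,p['img'],d['pixels'])
E
```

```text
t: 3.67
position: [0.3879, 0.3007, 0.2963]
eef_rot: [0.201, 0.703, 0.655, 0.188]
wrist_force: [0.2, 0.6, 0.1]
width: 0.0853
grasp_force: 0.0
[ 0.95 -0.12 -0.36  1.02 -0.47  2.52] [0.38789731 0.30071734 0.29630812]
0.85 33730
n [-0.529  0.049  0.847] tilt 32.1 N 7220 rect ((-0.3145427703857422, -2.628814697265625), (98.22693634033203, 50.0506591796875), 85.65426635742188) mean top [0.4381 0.3069 0.2087] rect centre [0.4377 0.3042 0.2086]
long axis [ 0.09   0.996 -0.001]
```

View pics/w1.png

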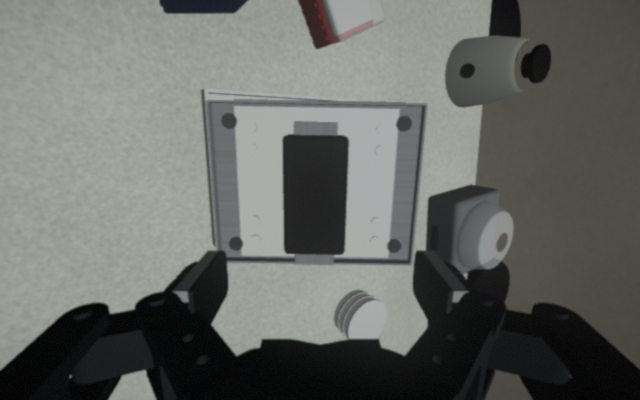

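```bash
python3 - <<'E'
from go import *
D=deckR(-5); n=D.as_matrix()[:,2]; g=np.array([.4377,.3035,.2086])-.009*n
plan(g-.022*n,toolR(D))
E
```

```text
pos [0.3872 0.3023 0.297 ] t 3.7667 q [ 0.96 -0.12 -0.36  1.02 -0.47  2.52]
shift first: 5 rows of [ 0.79 -0.83 26.52]
turn: 1 rows of [-0.0003 -0.0127  0.0138]
shift after turn: 5 rows of [ 1.12 -0.85 26.51]
```

```bash
python3 -m crank '1 -.8 26.5 0 -.012 .013;1 -.8 26.5 0 0 0;1 -.8 26.5 0 0 0;1 -.8 26.5 0 0 0;1 -.8 17 0 0 0;0 0 9.5 0 0 0;0 0 0 0 0 0'
python3 -m crank '0 0 0 0 0 0;0 0 0 0 0 0;0 0 0 0 0 0;0 0 0 0 0 0;0 0 0 0 0 0;0 0 0 0 0 0;0 0 0 0 0 0' 0
python3 -m crank '0 0 0 0 0 0;0 0 0 0 0 0;0 0 0 0 0 0;0 0 0 0 0 0'
```

```text
t: 4.35
position: [0.4538, 0.3019, 0.1802]
eef_rot: [0.203, 0.708, 0.65, 0.185]
wrist_force: [0.2, -0.2, 0.3]
width: 0.0854
grasp_force: 0.0
t: 4.93
position: [0.4542, 0.3024, 0.1834]
eef_rot: [0.203, 0.708, 0.649, 0.187]
wrist_force: [-8.1, -0.1, 7.6]
width: 0.0511
grasp_force: 60.5
t: 5.27
position: [0.4541, 0.3025, 0.1834]
eef_rot: [0.203, 0.708, 0.649, 0.187]
wrist_force: [-7.8, 1.6, 8.3]
width: 0.051
grasp_force: 60.5
```

```bash
python3 -m crank '0 2.6 -4.2 0 0 0;0 5.3 -8.5 0 0 0;0 8.5 -13.6 0 0 0;0 8.5 -13.6 0 0 0;0 8.5 -13.6 0 0 0;0 8.5 -13.6 0 0 0;0 8.5 -13.6 0 0 0;0 8.5 -13.6 0 0 0'
python3 - <<'E'
from go import *
D=deckR(7.8,0)
plan([.54,0,.33],toolR(D),wt=.07)
E
```

```text
t: 5.93
position: [0.4537, 0.3015, 0.2943]
eef_rot: [0.203, 0.709, 0.65, 0.186]
wrist_force: [0.5, 1.0, -4.5]
width: 0.0515
grasp_force: 63.3
pos [0.4537 0.3015 0.2943] t 5.9333 q [ 0.83 -0.04 -0.3   0.95 -0.43  2.41]
shift first: 11 rows of [-26.62  10.37   2.65]
turn: 9 rows of [ 0.0618  0.0069 -0.0242]
shift after turn: 11 rows of [-28.22   4.05  -3.24]
```

```bash
python3 -m crank '0 0 -3 .062 .007 -.024;0 0 -3 .062 .007 -.024;0 0 -3 .062 .007 -.024;0 0 -3 .062 .007 -.024;0 0 -3 .062 .007 -.024;0 0 -3 .062 .007 -.024;0 0 -3 .062 .007 -.024;0 0 -3 .062 .007 -.024'
python3 -m crank '0 0 -3 .062 .007 -.024;0 0 0 0 0 0;0 0 0 0 0 0'
python3 - <<'E'
from go import *
D=deckR(7.8,0)
plan([.54,0,.34],toolR(D),wt=.07)
E
```

```text
t: 6.6
position: [0.4459, 0.3019, 0.3166]
eef_rot: [0.021, 0.666, 0.745, 0.02]
wrist_force: [0.3, 0.3, -3.8]
width: 0.0511
grasp_force: 63.6
t: 6.85
position: [0.4468, 0.302, 0.3182]
eef_rot: [-0.0, 0.658, 0.753, -0.0]
wrist_force: [0.7, 0.2, -4.0]
width: 0.0513
grasp_force: 64.7
pos [0.4468 0.302  0.3182] t 6.85 q [0.59 0.31 0.31 1.57 0.   2.03]
shift first: 11 rows of [-28.34   4.75  -2.  ]
turn: 1 rows of [-0.0008 -0.0005 -0.0029]
shift after turn: 11 rows of [-28.35   4.66  -1.98]
```

```bash
python3 -m crank '-28 4.7 -2 0 0 0;-28 4.7 -2 0 0 0;-28 4.7 -2 0 0 0;-28 4.7 -2 0 0 0;-28 4.7 -2 0 0 0;-28 4.7 -2 0 0 0;-28 4.7 -2 0 0 0;-28 4.7 -2 0 0 0'
python3 -m crank '-28 4.7 -2 0 0 0;-28 4.7 -2 0 0 0;-28 4.7 -2 0 0 0;0 0 0 0 0 0;0 0 0 0 0 0'
python3 - <<'E'
from fit import *
from go import *
from cell import optics,models
p0,Q,s=pose(); print(p0)
D=R.from_matrix(np.c_[Q.as_matrix()[:,1],-Q.as_matrix()[:,0]*-1,-Q.as_matrix()[:,2]]) 
for n in ['wrist','top','scene']:
    p0,Q,s=pose(); p=optics.get_image(n); C=cloud(p,s); save(n+'2.png',p['img'])
    ds=models.outline_of(p,'deck')
    if not ds: print(n,'none'); continue
    m=ds[0]['pixels']; X=C[m]; X=X[~np.isnan(X[:,0])]
    print(n,ds[0]['score'],m.sum(),np.histogram(X[:,2],np.arange(.15,.4,.01)))
    Y=X[(X[:,2]>X[:,2].max()*0+.262)&(X[:,2]<.305)]
    A=np.linalg.lstsq(np.c_[Y[:,:2],np.ones(len(Y))],Y[:,2],rcond=None)[0]; print('tray plane slope',A.round(3))
    print(cv2.minAreaRect((Y[:,:2]*1000).astype(np.float32)))
    if n!='scene': deckfit(C,p['img'],m)
E
```

```text
t: 7.52
position: [0.5131, 0.0839, 0.3349]
eef_rot: [0.0, 0.658, 0.753, 0.0]
wrist_force: [0.4, 0.2, -3.9]
width: 0.0509
grasp_force: 64.7
t: 7.93
position: [0.5386, 0.0028, 0.3404]
eef_rot: [0.0, 0.659, 0.752, 0.0]
wrist_force: [0.4, 0.8, -4.4]
width: 0.051
grasp_force: 64.8
[0.5385772  0.00280745 0.34044452]
wrist 0.94 76845 (array([    0,     0,     0,     0,     0,     0,     0,     0,     0,
           0,     0,     0,     0,     0,     0,     0, 26974, 24687,
          71,    84,   146,  6836, 17642,    10]), array([0.15, 0.16, 0.17, 0.18, 0.19, 0.2 , 0.21, 0.22, 0.23, 0.24, 0.25,
       0.26, 0.27, 0.28, 0.29, 0.3 , 0.31, 0.32, 0.33, 0.34, 0.35, 0.36,
       0.37, 0.38, 0.39]))
tray plane slope [0. 0. 0.]
((0.0, 0.0), (0.0, 0.0), 0.0)
n [-0.001  0.008  1.   ] tilt 0.5 N 21528 rect ((0.5482826232910156, -3.5637435913085938), (51.91148376464844, 74.1500473022461), 7.421015739440918) mean top [0.5374 0.019  0.3706] rect centre [0.5379 0.0154 0.3706]
long axis [-0.134  0.991 -0.008]
top none
scene 0.87 1750 (array([  0,   0,   0,   0,   0,   0,   0,   0,   0,   8,  11,  16,  12,
        10,  14,   6, 624, 676,  25,   8,  31, 173, 118,   0]), array([0.15, 0.16, 0.17, 0.18, 0.19, 0.2 , 0.21, 0.22, 0.23, 0.24, 0.25,
       0.26, 0.27, 0.28, 0.29, 0.3 , 0.31, 0.32, 0.33, 0.34, 0.35, 0.36,
       0.37, 0.38, 0.39]))
tray plane slope [ 1.085  0.127 -0.396]
((623.114501953125, 14.221900939941406), (11.47203254699707, 130.44691467285156), 8.848867416381836)
```

View pics/wrist2.png

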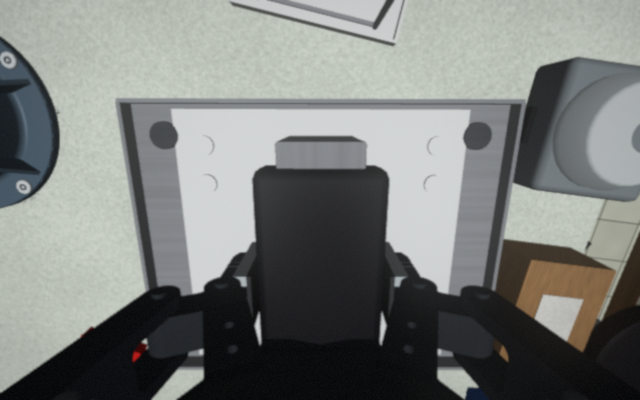

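```bash
python3 - <<'E'
from h import *
from go import *
from cell import optics
p0,Q,s=pose(); p=optics.get_image('wrist'); C=cloud(p,s); g=p['img'].astype(int).max(-1)
c=[]
for u,v in [(163,135),(477,136)]:
    w=np.zeros(g.shape,bool); w[v-18:v+19,u-18:u+19]=1; m=w&(g<85); P=np.argwhere(m); X=C[m]
    c.append(np.nanmean(X,0)); print(P.mean(0),m.sum(),c[-1].round(4))
c=np.array(c); d=c[1]-c[0]; L=np.linalg.norm(d); x=d/L; y=np.array([-x[1],x[0],0])
print('L',L,'yaw',np.degrees(np.arctan2(d[1],d[0])),'centre',(c.mean(0)-.06*y).round(4),'tcp',p0.round(4))
E
```

```text
[134.7037037  163.20185185] 540 [0.4523 0.053  0.3212]
[135.48175182 477.14233577] 548 [0.6104 0.0742 0.3208]
L 0.15947932854156288 yaw 7.640692249808478 centre [0.5393 0.0042 0.321 ] tcp [0.5384 0.0045 0.3403]
```

```bash
python3 - <<'E'
from go import *
plan([.5785,-.2405,.34],toolR(deckR(7.8,0)),vt=25)
E
```

```text
pos [0.5385 0.0044 0.3402] t 8.2833 q [0.01 0.32 0.38 1.63 0.   1.44]
shift first: 10 rows of [-2.48e+01  6.50e-01 -1.00e-02]
turn: 1 rows of [-0.0014 -0.001  -0.0006]
shift after turn: 10 rows of [-2.48e+01  6.40e-01  2.00e-02]
```

```bash
python3 -m crank '-24.8 .65 0 0 0 0;-24.8 .65 0 0 0 0;-24.8 .65 0 0 0 0;-24.8 .65 0 0 0 0;-24.8 .65 0 0 0 0;-24.8 .65 0 0 0 0;-24.8 .65 0 0 0 0;-24.8 .65 0 0 0 0'
python3 -m crank '-24.8 .65 0 0 0 0;-24.8 .65 0 0 0 0;0 0 15 0 0 0;0 0 20 0 0 0;0 0 20 0 0 0;0 0 20 0 0 0;0 0 10 0 0 0;0 0 0 0 0 0'
python3 - <<'E'
from h import *
from go import *
from cell import optics
optics.get_image('top'); p0,Q,s=pose(); print(p0)
plan([.5785,-.2405,.256],toolR(deckR(7.8,0)))
p=optics.get_image('scene'); I=p['img']
# project predicted cup mouths and feet for a check
D=deckR(7.8,0); M=np.linalg.inv(T(p)); o=I.copy(); o=cv2.resize(I[160:280,180:340],(800,600),interpolation=cv2.INTER_CUBIC)
def pr(X):
    c=M[:3,:3]@X+M[:3,3]; a,b=c[:2]/c[2]; f=1+p['k1']*(a*a+b*b); return ((a*f*p['fx']+p['cx'])-180+.5)*5,((b*f*p['fy']+p['cy'])-160+.5)*5
for sx in (-80,80):
  for sy in (-60,60):
    k=D.apply([sx/1000,sy/1000,0])
    for z,c,b in [(.118,(255,0,0),np.array([.5785,-.2405,0])),(p0[2]-.113,(0,255,0),np.array([p0[0],p0[1],0]))]:
        cv2.drawMarker(o,tuple(int(t) for t in pr(b+k+[0,0,z])),c,0,12,1)
save('hover.png',o)
E
```

```text
t: 8.95
position: [0.5706, -0.1931, 0.3398]
eef_rot: [-0.001, 0.658, 0.753, -0.0]
wrist_force: [0.5, 0.9, -4.9]
width: 0.0509
grasp_force: 64.8
t: 9.62
position: [0.5774, -0.2404, 0.2523]
eef_rot: [-0.003, 0.658, 0.753, -0.001]
wrist_force: [0.2, 0.6, -4.2]
width: 0.051
grasp_force: 64.6
[ 0.57776122 -0.2405697   0.25398006]
pos [ 0.5778 -0.2406  0.254 ] t 9.6667 q [-0.39  0.5   0.42  1.5   0.    1.04]
shift first: 1 rows of [-0.03  0.73 -2.02]
turn: 1 rows of [-0.0034 -0.0021 -0.0012]
shift after turn: 1 rows of [-0.03  0.74 -2.02]
```

View pics/hover.png

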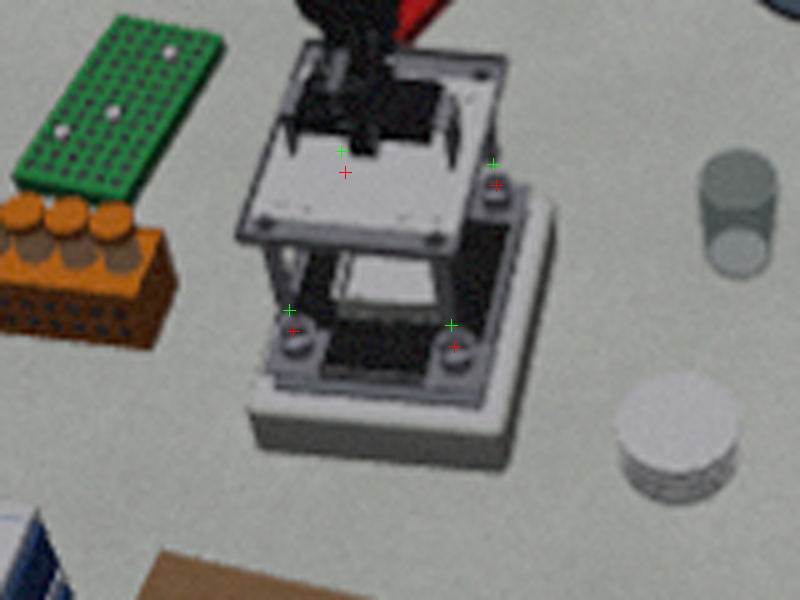

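```bash
python3 -m crank '0 .8 5 -.0034 -.002 -.001;0 0 6 0 0 0;0 0 6 0 0 0;0 0 5 0 0 0;0 0 4 0 0 0;0 0 0 0 0 0;0 0 0 0 0 0'
python3 - <<'E'
from h import *
from cell import r,optics
print(np.round(r.sense()['wrist_force'],1),np.round(r.sense()['ft_torque'],2),r.sense()['position'])
p=optics.get_image('scene'); save('low.png',cv2.resize(p['img'][160:280,180:340],(800,600),interpolation=cv2.INTER_CUBIC))
E
```

```text
t: 10.3
position: [0.5789, -0.2411, 0.2286]
eef_rot: [0.001, 0.658, 0.753, 0.0]
wrist_force: [-0.1, -0.5, -3.3]
width: 0.0513
grasp_force: 64.8
[-0.1 -0.5 -3.3] [ 0.02  0.06 -0.02] [ 0.57891327 -0.24105034  0.22858985]
```

View pics/low.png

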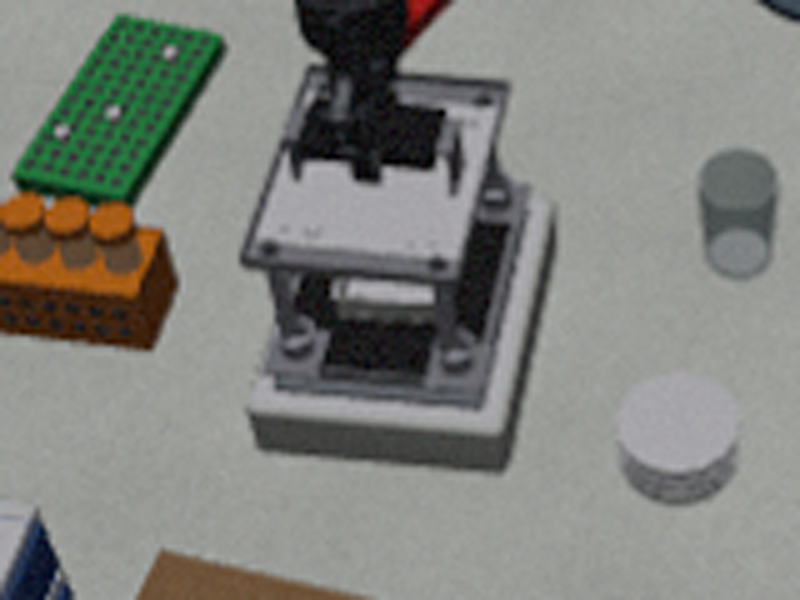

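```bash
python3 -m crank '2 0 0 0 0 0;0 0 2 0 0 0;0 0 2 0 0 0;0 0 2 0 0 0;0 0 0 0 0 0;0 0 0 0 0 0'
python3 - <<'E'
from h import *
from cell import r,optics
print(np.round(r.sense()['wrist_force'],1),np.round(r.sense()['ft_torque'],2),r.sense()['position'])
p=optics.get_image('scene'); save('low2.png',cv2.resize(p['img'][190:245,225:295],(770,605-5),interpolation=cv2.INTER_CUBIC))
E
```

```text
t: 10.85
position: [0.5787, -0.2391, 0.2226]
eef_rot: [0.001, 0.658, 0.753, 0.0]
wrist_force: [1.2, 1.2, -4.1]
width: 0.0513
grasp_force: 64.8
[ 1.2  1.2 -4.1] [-0.   -0.04 -0.04] [ 0.57869357 -0.23910297  0.22262089]
```

View pics/low2.png

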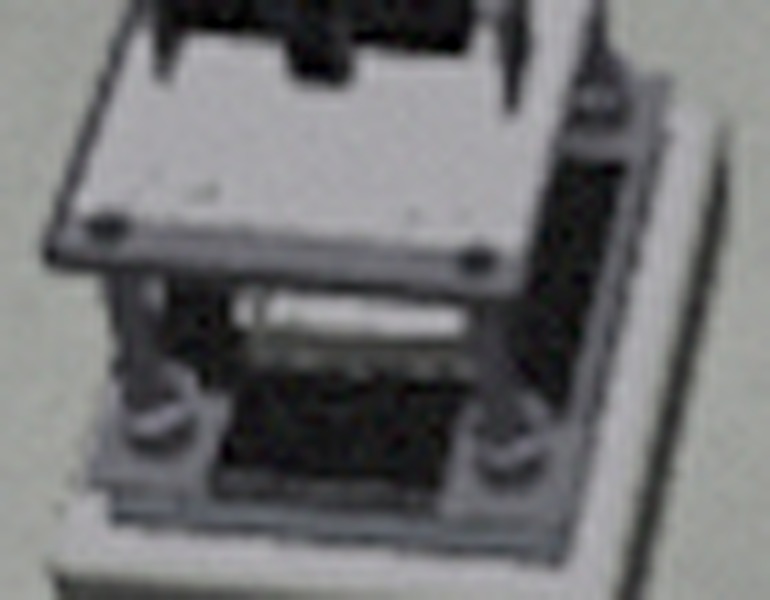

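```bash
python3 -m crank '2 .5 0 0 0 0;0 0 2 0 0 0;0 0 2 0 0 0;0 0 0 0 0 0;0 0 0 0 0 0'
python3 -m crank '0 0 2 0 0 0;0 0 2 0 0 0;0 0 0 0 0 0;0 0 0 0 0 0'; python3 -c "
from cell import r
s=r.sense();print(s['ft_torque'],s['position'],s['wrist_force'])"
```

```text
t: 11.32
position: [0.5789, -0.237, 0.2186]
eef_rot: [0.001, 0.658, 0.753, 0.0]
wrist_force: [0.6, 0.7, -4.5]
width: 0.0509
grasp_force: 64.8
t: 11.65
position: [0.5789, -0.237, 0.2146]
eef_rot: [0.001, 0.658, 0.753, 0.0]
wrist_force: [0.7, 0.1, -2.9]
width: 0.051
grasp_force: 64.8
[ 0.00075517 -0.00197297  0.00372736] [ 0.57891729 -0.23704639  0.21457707] [ 0.66734821  0.13380625 -2.89263446]
```

```bash
for i in 1; do python3 -m crank '0 0 1 0 0 0;0 0 1 0 0 0;0 0 0 0 0 0;0 0 0 0 0 0'; done; python3 -m crank '0 0 1 0 0 0;0 0 0 0 0 0;0 0 0 0 0 0'
```

```text
t: 11.98
position: [0.579, -0.237, 0.2127]
eef_rot: [0.001, 0.658, 0.753, 0.0]
wrist_force: [0.6, -0.2, -4.7]
width: 0.0513
grasp_force: 64.8
t: 12.23
position: [0.5791, -0.2372, 0.212]
eef_rot: [0.001, 0.658, 0.753, 0.0]
wrist_force: [0.0, -1.0, -1.1]
width: 0.0508
grasp_force: 65.1
```

```bash
python3 -m crank '0 0 .6 0 0 0;0 0 0 0 0 0;0 0 0 0 0 0'; python3 - <<'E'
from h import *
from cell import r,optics
s=r.sense();print(s['ft_torque'],s['position'])
p=optics.get_image('scene'); save('low3.png',cv2.resize(p['img'][190:245,225:295],(770,600),interpolation=cv2.INTER_CUBIC))
E
```

```text
t: 12.48
position: [0.5792, -0.2374, 0.2118]
eef_rot: [0.001, 0.658, 0.753, 0.0]
wrist_force: [-1.0, -2.9, 5.3]
width: 0.0509
grasp_force: 65.8
[-0.4729681   0.56592965  0.09419025] [ 0.57920775 -0.23741779  0.21179707]
```

View pics/low3.png

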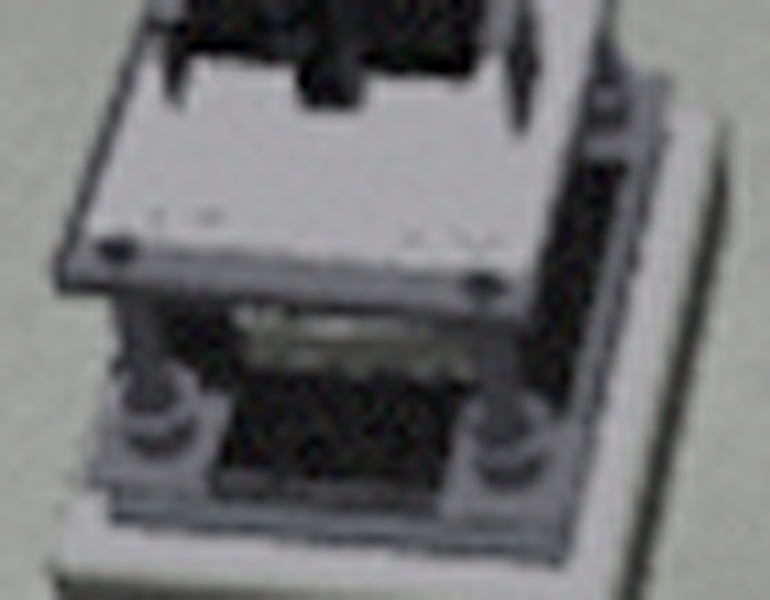

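```bash
python3 -m crank '0 0 0 0 0 0;0 0 0 0 0 0;0 0 0 0 0 0;0 0 0 0 0 0;0 0 0 0 0 0;0 0 0 0 0 0;0 0 0 0 0 0;0 0 0 0 0 0' 1
python3 -m crank '0 0 -4 0 0 0;0 0 -8 0 0 0;0 0 -15 0 0 0;0 0 -20 0 0 0;0 0 -25 0 0 0;0 0 -25 0 0 0;0 0 -25 0 0 0;0 0 0 0 0 0'
python3 - <<'E'
from fit import *
from go import *
from cell import optics,models
p0,Q,s=pose()
for n in ['wrist','top']:
    p0,Q,s=pose(); p=optics.get_image(n); C=cloud(p,s); save(n+'9.png',p['img'])
    d=models.outline_of(p,'deck')
    if d: deckfit(C,p['img'],d[0]['pixels'])
p=optics.get_image('scene'); a=cv2.resize(p['img'][160:280,180:340],(400,300),interpolation=cv2.INTER_CUBIC); b=cv2.resize(p['img'][190:245,225:295],(400,300),interpolation=cv2.INTER_CUBIC)
w=cv2.resize(cv2.imread('pics/wrist9.png')[:,:,::-1],(480,300)); save('end.png',np.vstack([np.hstack([a,b]),np.hstack([w,np.zeros((300,320,3),np.uint8)])]))
E
```

```text
t: 13.2
position: [0.579, -0.2371, 0.2111]
eef_rot: [0.001, 0.658, 0.753, 0.0]
wrist_force: [0.1, -0.2, -0.1]
width: 0.0856
grasp_force: 0.0
t: 13.87
position: [0.5795, -0.2373, 0.3387]
eef_rot: [0.004, 0.658, 0.753, 0.001]
wrist_force: [0.3, 0.2, -0.1]
width: 0.0856
grasp_force: 0.0
n [-0.004  0.001  1.   ] tilt 0.2 N 7310 rect ((0.38158416748046875, -3.0444793701171875), (50.03911209106445, 98.88764953613281), 7.519309043884277) mean top [ 0.5797 -0.2342  0.242 ] rect centre [ 0.5801 -0.2373  0.242 ]
long axis [-0.131  0.991 -0.001]
n [-0.116 -0.089  0.989] tilt 8.4 N 21 rect ((-10.812299728393555, 3.006244659423828), (53.57828903198242, 74.13442993164062), 67.80286407470703) mean top [ 0.6602 -0.1775  0.1957] rect centre [ 0.6494 -0.1745  0.1947]
long axis [-0.55   0.835  0.011]
```

View pics/end.png

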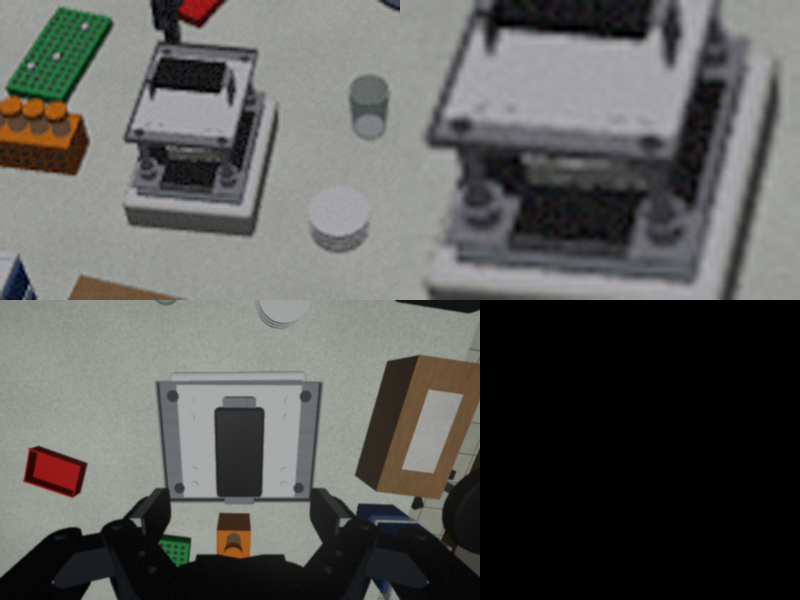

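```bash
python3 -c "
from cell import r
print(r.job_done())"
```

```text
the job is handed in; nothing more can be done
None
```

The upper deck is on the rocker as its second tier and the job is handed in. Before hand-in I measured it level to 0.2° with its feet about 98 mm up, against a cup-floor height of 99 mm. It was let go only after the posts were down in the cups, the gripper is clear, and neither the dish nor anything else on the bench looked disturbed in the last picture; no verdict came back.

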